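# Lock the indexing table: throw its pawl lever home into the marked notch

### The arm

A 6-joint arm with a two-finger parallel gripper is mounted at the origin on the work surface. World frame = base frame: x ahead of the robot, y to its left, z up, the work surface at z = 0. Lengths are in mm, angles in degrees, forces in N, time in s.
With the tool pointing down it reaches from about 375 to 925 mm from the base axis. Payload 5.7 kg.
Tool frame: the origin (TCP) lies at the very end of the fingers, on their centre line; the grasp point (between the pads) lies 19 mm behind it; x points along the fingers, z is the direction in which the jaws open and shut, and the axes are right-handed (so a half turn about x gives the same grasp; the last joint's range is limited). The gripper opens to 85 mm and grips with 20 to 120 N. Pads are 22 mm wide; open, the fingers measure 114 mm over their backs; the gripper's body (76 mm by 85 mm) begins 54 mm behind the grasp point. The pads swing forward as they close: fully open they stand 13 mm farther back than shut.
Start: joints at [66.285, 20.558, 86.54, -0, 72.909, -6.595], TCP at [176.617, 573.384, 231.267] pointing down, gripper open.
Joint ranges: [-170.27, 170.27], [-57.76, 135], [12.27, 136.19], [-55.21, 235.2], [11.17, 155.16], [-170.74, 170.74]. Speed limits (degrees/s): [136.94, 136.94, 180, 180, 180, 180].

### API

Orientations are given as a 3x3 rotation matrix whose columns are the frame's x, y, z axes.
In Python, from plant import arm gives the robot as it stands.
- The arm moves only by the tool jog_arm, never from a script. Its argument "increments" is a list of rows, each a list of 3 entries, a list of its own where there are three numbers: the opening, from 0 (shut) to 1 (fully open), then the shift along the tool's x, y, z in cm, then the turn, a rotation vector about the tool's x, y, z in degrees. A call has 1 to 10 rows; each row is the pose to reach, as a shift and turn from the pose measured when the call began, along the tool's axes at that moment; what a row does not reach only later rows make up. A row lasts 1/12 s, in which the tool goes at most 41.7 mm and 7.16 degrees, less where a joint would pass 70% of its speed; a pose out of reach is approached as far as the arm can. A call with a gripper value outside its range is refused whole. The fingers move at their own pace and stop on an object; "squeeze" is the grip in N (left out, the last holds). Time passes only in rows, so rows that repeat a pose let the fingers close. It gives the time, the measured TCP pose, the force and the opening at its end, in the units of the state.
- arm.observe(): the state, without advancing time (a new reading comes with each control period).
- arm.grab_frame(name): name is "side" or "top"; returns the picture (400x640x3 uint8, red, green, blue); there is no depth.
- arm.calibration(name): a dict with "camera_matrix" (3x3 intrinsics, pixels), "extrinsics" (4x4, takes a point from camera to world coordinates). Camera axes: x right, y down, z forward; pixel columns grow to the right and rows downward; lengths in mm; the calibration is good to about 2 mm. A picture is of the moment at which its call begins. calibration takes no time and is no camera call.
- arm.sign_off(): hands the job in, once; it reports no verdict.
The state is a dict: "time_s": time; "joints": joint angles; "qd": joint speeds; "joint_efforts": joint torques, N m; "ee_pos": TCP position; "ee_rot": TCP orientation; "ft_force": force on the tool from outside, world axes, zero at the start; "wrist_torque": the same for the moment, N m; "gripper_width": opening from 0.0 (shut) to 1.0 (fully open).
Only numpy, scipy, OpenCV 4.12 (cv2) and the standard library are available. Lean on these libraries where they do the work, as an engineer would, in place of code of your own. Each camera call takes 0.05 s, during which the arm holds its last target. There are 200 camera calls.

### The job

The milling table's indexing table has been left between two divisions, with its lever in the plain free notch. Lift the lever's spring-loaded knob, carry the lever over by hand (do not let the spring fling it) towards the lock notch, the one with two lines beside it, and let go where the pawl fetches up on a tooth; then turn the clamped casting by its upright tube, either way but not past the next division (divisions are 30 degrees apart), until the lever springs home and its knob drops fully down into the lock notch. Let go of everything and leave the tools lying round about where they are.

Things in the scene. Friction and masses are not known exactly. Their poses are not given: they have to be found in the camera images.
- indexer: rapid indexing table, bolted down: grey round base (200 mm foot), steel plate of 160 mm diameter on top (its top face at 90 mm); on its -y side a grey pawl housing (66 mm high) and a flat steel notched quadrant (top face at 62 mm) with the lever. Origin: centre of the base on the table surface, on the plate's turning axis; z up. Turned by up to 0.4 rad.
- lever_pivot (a point): the lever's vertical turning axis, at (+70, -72) mm from the indexer's origin in its frame; this point lies on the table surface (z = 0)
- lever (a joint): lever angle about its pivot, rad, positive anticlockwise from above. 0 = lock notch (end stop; lever along the indexer's -y); 0.60 = free notch (start, 0.58 to 0.61); 1.05 = brake notch. With its pawl standing on a tooth it stops at about 0.17. A spring always pulls it towards 0 (4.5 to 6.3 N at the knob), so when let go there it stays pressed on the tooth and follows once a notch comes round.
- plunger (a joint): lift of the lever's knob, m: 0 = dropped fully into a notch; 0.009 = on the quadrant's rim between notches; 0.015 = upper stop. Spring and weight press it down with about 7.5 N at 0 and 11 N at the stop; hold it above about 0.0095 to leave a notch or carry it over one. A small roller at its foot runs easily along the rim.
- knob_grip (a point): upright black knob at the lever's end, 100 mm from the lever's pivot: a round grip 26 mm in diameter, with a head 32 mm in diameter over it. The knob spans 87 to 139 mm above the table when dropped; this point is on its axis at the middle of the grip, 110 mm above the table when dropped. The lever arm below it reaches up to 85 mm. It rises and turns with the lever.
- lock_notch (a point): middle of the lock notch in the quadrant's rim, at the height of the rim's top face (62 mm); marked by two engraved black lines on the quadrant. The knob stands over it (within about 1.5 mm) when locked.
- free_notch (a point): middle of the unmarked free notch in the quadrant's rim, same height
- brake_notch (a point): middle of the brake notch in the quadrant's rim, marked by one engraved black line; not to be used now
- plate: turning plate with the aluminium casting; origin and z axis as the indexer's. Turns against slight friction (3 to 4 N at the tube). Its rim has hidden, unmarked notches every 30 degrees under the skirt for the lever's roller pawl; at the start the nearest lie 7 to 23 degrees away, one each way. When one comes within about 5 degrees the pawl drops in, then holds the plate with about 1 degree of play.
- boss_grip (a point): upright round tube of the casting, 32 mm in diameter, standing 50 mm from the plate's axis, its top at 158 mm above the table; this point is on the tube's axis at 140 mm. Nothing else on the plate within 25 mm of it stands higher than 125 mm.
- spanner: loose steel spanner, 200 mm long, lying flat; origin at its middle underside
- indicator: loose dial indicator on a block stand, 190 mm tall; origin under the middle of its block
- parallel: loose ground steel bar 150 x 16 x 32 mm; origin under its middle
- vee_block: loose steel vee block 60 x 50 x 50 mm; origin under its middle

How it is judged:
By the outcome, as a careful person would: the job done as asked, in the order asked, and still so for the second after the job is handed in, with the robot touching nothing.
It also fails if it takes over 45 s, if anything falls off the work surface, if the arm or the gripper's body presses on something with over 40 N, if the wrist force passes 120 N, or if a joint passes its speed limit or range.

## Working session

There is one attempt and no reset: what is moved stays moved. The work goes in short steps, Python scripts to look and compute and a tool call to move; the robot and the scene stay as the last step left them, time stands still between calls to the robot, and variables do not carry over. Pictures are saved under pics/ and viewed, about 8 in all and at most 12, crops included, and the job is handed in when it is done.

Besides the shell and the picture viewer there is one more tool, called after "Call:" by a JSON object that holds its "op" and its "data", one argument or row to a line. jog_arm: Moves the arm, as the interface text tells. Its arguments: {"type":"object","properties":{"increments":{"type":"array","items":{"type":"array"}},"squeeze":{"type":"number"}},"required":["increments"]}

```bash
mkdir -p pics; ls; python3 - <<'E'
from plant import arm
import cv2,numpy as np
s=arm.observe();print({k:np.round(v,3).tolist() for k,v in s.items()})
for n in("top","side"):
    f=arm.grab_frame(n);cv2.imwrite(f"pics/{n}0.png",f[:,:,::-1]);c=arm.calibration(n);print(np.round(c["camera_matrix"],1).tolist(),np.round(c["extrinsics"],3).tolist())
E
```

```text
pics
{'time_s': 0.0, 'joints': [66.286, 20.599, 86.599, -0.001, 72.908, -6.595], 'qd': [-0.038, 0.047, 0.033, -0.117, 0.052, 0.076], 'joint_efforts': [0.002, -52.761, -27.863, 0.0, 0.013, -0.0], 'ee_pos': [176.352, 572.791, 230.448], 'ee_rot': [[-0.001, -0.956, 0.294], [-0.002, 0.294, 0.956], [-1.0, 0.0, -0.002]], 'ft_force': [-0.35, -0.234, 0.108], 'wrist_torque': [0.005, -0.014, 0.0], 'gripper_width': 0.999}
[[466.3, 0.0, 318.1], [0.0, 466.3, 207.5], [0.0, 0.0, 1.0]] [[-0.014, -0.975, 0.221, 287.933], [-1.0, 0.014, -0.004, 18.809], [0.001, -0.221, -0.975, 1513.212], [0.0, 0.0, 0.0, 1.0]]
[[408.5, 0.0, 322.6], [0.0, 408.5, 200.2], [0.0, 0.0, 1.0]] [[0.791, -0.306, 0.529, 27.373], [-0.611, -0.433, 0.663, -652.666], [0.026, -0.848, -0.53, 646.578], [0.0, 0.0, 0.0, 1.0]]
```

View pics/top0.png

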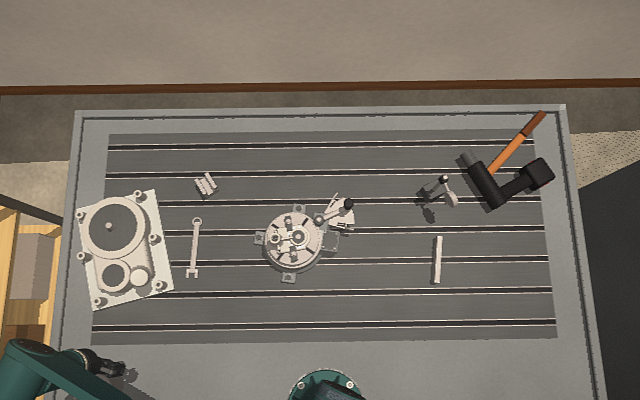

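View pics/side0.png

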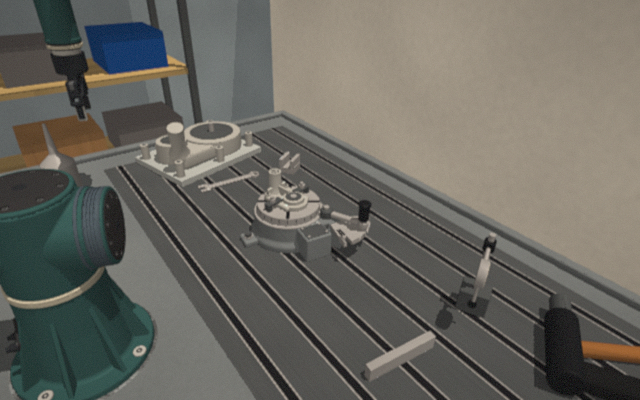

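The top view has +x up and +y left. The indexer is at about (293,240), the black knob at (348,204) and the tube probably near (275,240). I'll enlarge both.

```bash
cat > h.py <<'E'
import cv2,numpy as np
from plant import arm
def ray(n,uv):
    c=arm.calibration(n);E=np.array(c["extrinsics"]);d=E[:3,:3]@np.linalg.solve(np.array(c["camera_matrix"]),[uv[0],uv[1],1]);return E[:3,3],d/np.linalg.norm(d)
def plane(n,uv,z):
    o,d=ray(n,uv);return o+d*(z-o[2])/d[2]
def tri(a,b):
    (o,d),(p,e)=ray("top",a),ray("side",b);t=np.linalg.lstsq(np.c_[d,-e],p-o,rcond=None)[0];P,Q=o+d*t[0],p+e*t[1];return (P+Q)/2,np.linalg.norm(P-Q)
def proj(n,P):
    c=arm.calibration(n);E=np.array(c["extrinsics"]);q=np.array(c["camera_matrix"])@(E[:3,:3].T@(np.array(P)-E[:3,3]));return q[:2]/q[2]
def black(n,f,box,th=45):
    x0,y0,x1,y1=box;m=(f[y0:y1,x0:x1].max(2)<th).astype(np.uint8)
    k,l,st,ce=cv2.connectedComponentsWithStats(m);return [(np.round(ce[i]+[x0,y0],1).tolist(),(st[i]+[x0,y0,0,0,0]).tolist()) for i in range(1,k) if st[i,4]>12]
E
python3 - <<'E'
from h import *
t=cv2.imread("pics/top0.png");s=cv2.imread("pics/side0.png")
a=cv2.resize(t[180:290,245:375],None,fx=6,fy=6*.9,interpolation=cv2.INTER_CUBIC)
b=cv2.resize(s[160:265,230:380],None,fx=5.2,fy=5.2,interpolation=cv2.INTER_CUBIC)
cv2.imwrite("pics/topc.png",cv2.resize(t[180:290,245:375],None,fx=5.4,fy=5.4,interpolation=cv2.INTER_CUBIC));cv2.imwrite("pics/sidec.png",b)
print(black("top",t,(325,190,365,230)));print(black("side",s,(345,190,380,235)))
print(plane("top",(293,240),90))
E
```

```text
[([346.7, 205.9], [344, 199, 9, 11, 26])]
[([363.6, 209.8], [346, 195, 34, 27, 229])]
[508.58316462  91.26895946  90.        ]
```

View pics/topc.png

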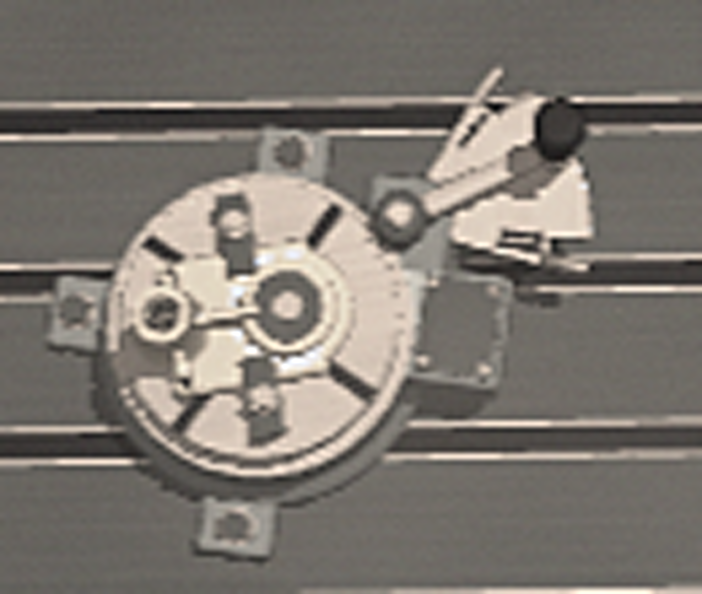

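View pics/sidec.png

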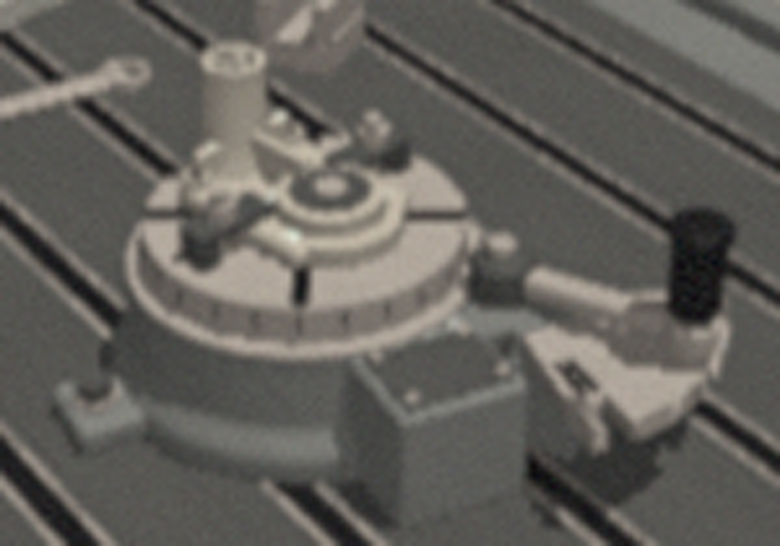

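```bash
python3 - <<'E'
from h import *
r=lambda x:np.round(x,1)
def T(c):return (245+c[0]/5.4,180+c[1]/5.4)
def S(c):return (230+c[0]/5.2,160+c[1]/5.2)
t=cv2.imread("pics/top0.png")
# plate: bright mask -> min circle
print("centre",r(plane("top",T((261,318)),90)))
print("tube",r(plane("top",T((162,314)),158)),r(plane("side",S((234,58)),158)),tri(T((162,314)),S((234,58))))
print("knobtop",r(plane("top",T((560,127)),139)),r(plane("side",S((704,224)),139)),tri(T((560,127)),S((704,224))))
print("pivot",r(plane("top",T((399,211)),95)))
print("lock lines",r(plane("top",T((522,242)),62)),"brake",r(plane("top",T((475,128)),62)))
print("feet",[r(plane("top",T(c),15)) for c in((292,150),(74,313),(236,525))])
# fit: center+yaw from feet (L-R unknown) and knob
C=plane("top",T((261,318)),90)[:2]
for psi in np.arange(-.4,.41,.1):
    R=np.array([[np.cos(psi),-np.sin(psi)],[np.sin(psi),np.cos(psi)]])
    p=C+R@[70,-72];k=p+100*R@[np.sin(.6),-np.cos(.6)]
    print(round(psi,2),r(p),r(k), "lock",r(p+R@[0,-100]))
E
```

```text
centre [512.   90.2  90. ]
tube [504.3 140.6 158. ] [502.2 138.6 158. ] (array([504.14940845, 140.97282872, 156.42851514]), np.float64(0.8639747867478577))
knobtop [610.1 -80.2 139. ] [608.6 -85.  139. ] (array([611.61136417, -80.94076264, 135.59506476]), np.float64(1.762451641679314))
pivot [572.2  10.6  95. ]
lock lines [559.2 -61.4  62. ] brake [628.2 -35.4  62. ]
feet [array([627.1,  74.8,  15. ]), array([528.5, 206.4,  15. ]), array([400.7, 109.1,  15. ])]
-0.4 [548.5  -3.3] [ 568.3 -101.3] lock [509.5 -95.4]
-0.3 [557.6   0.8] [587.2 -94.8] lock [528.1 -94.8]
-0.2 [566.3   5.8] [605.3 -86.3] lock [546.5 -92.2]
-0.1 [574.5  11.6] [622.4 -76.2] lock [564.5 -87.9]
-0.0 [582.   18.2] [638.5 -64.3] lock [582.  -81.8]
0.1 [588.9  25.6] [653.3 -50.9] lock [598.8 -73.9]
0.2 [594.9  33.6] [666.7 -36.1] lock [614.8 -64.4]
0.3 [600.2  42.1] [678.5 -20. ] lock [629.7 -53.4]
0.4 [604.5  51.2] [688.7  -2.9] lock [643.5 -40.9]
```

```bash
cat >> h.py <<'E'
from scipy.spatial.transform import Rotation as Ro
def goal(xyz,yaw):
    s=arm.observe();R=np.array(s["ee_rot"]);p=np.array(s["ee_pos"]);y=np.radians(yaw)
    z=np.array([np.cos(y),np.sin(y),0]);x=np.array([0,0,-1.]);G=np.c_[x,np.cross(z,x),z]
    return np.round(R.T@(np.array(xyz)-p)/10,2).tolist(),np.round(Ro.from_matrix(R.T@G).as_rotvec(degrees=True),1).tolist()
def st():
    s=arm.observe();R=np.array(s["ee_rot"]);print(round(s["time_s"],2),np.round(s["ee_pos"],1),"yaw",np.round(np.degrees(np.arctan2(R[1,2],R[0,2])),1),"F",np.round(s["ft_force"],1),"T",np.round(s["wrist_torque"],2),"w",round(s["gripper_width"],3),"j",np.round(s["joints"],0))
E
python3 -c "
from h import *
print(goal((611,-81,200),25.5))"
```

```text
([3.13, -60.78, -49.69], [47.4, -0.1, 0.0])
```

Call:
{"op": "jog_arm", "data": {
  "increments": [
    [1, [0, -3, -2.5], [4, 0, 0]],
    [1, [0, -6, -5], [9, 0, 0]],
    [1, [0, -9, -7.4], [14, 0, 0]],
    [1, [0, -12, -9.9], [19, 0, 0]],
    [1, [0, -15, -12.3], [24, 0, 0]],
    [1, [0, -18, -14.8], [29, 0, 0]],
    [1, [0, -21, -17.2], [34, 0, 0]],
    [1, [0, -24, -19.6], [39, 0, 0]],
    [1, [0, -27, -22.1], [44, 0, 0]],
    [1, [0, -30, -24.5], [47.4, 0, 0]]
  ]
}}

```text
time_s: 0.93
ee_pos: [391.3, 248.5, 230.7]
ee_rot: [[-0.001, -0.426, 0.905], [-0.002, 0.905, 0.426], [-1.0, -0.001, -0.002]]
ft_force: [0.9, 0.1, -0.5]
gripper_width: 1.0
```

```bash
python3 -c "
from h import *
st();print(goal((611,-81,200),25.5))"
```

```text
0.93 [391.3 248.5 230.7] yaw 25.2 F [ 0.9  0.1 -0.5] T [ 0.06 -0.02  0.02] w 1.0 j [ 24.   9. 103.  -0.  68.  -1.]
([3.11, -39.17, 5.83], [-0.3, -0.1, 0.1])
```

Call:
{"op": "jog_arm", "data": {
  "increments": [
    [1, [0, -4, 0.6], [0, 0, 0]],
    [1, [0, -8, 1.2], [0, 0, 0]],
    [1, [0, -12, 1.8], [0, 0, 0]],
    [1, [0, -16, 2.4], [0, 0, 0]],
    [1, [0, -20, 3], [0, 0, 0]],
    [1, [0, -24, 3.6], [0, 0, 0]],
    [1, [0.5, -28, 4.2], [0, 0, 0]],
    [1, [1.5, -32, 4.8], [0, 0, 0]],
    [1, [2.5, -36, 5.4], [0, 0, 0]],
    [1, [3.1, -39.2, 5.8], [0, 0, 0]]
  ]
}}

```text
time_s: 1.77
ee_pos: [611.7, -84.1, 198.7]
ee_rot: [[-0.002, -0.425, 0.905], [-0.002, 0.905, 0.425], [-1.0, -0.001, -0.002]]
ft_force: [0.1, 0.3, -0.1]
gripper_width: 0.999
```

```bash
python3 - <<'E'
from h import *
st()
t=arm.grab_frame("top");s=arm.grab_frame("side")
print(goal((611,-81,93),25.5))
a=cv2.resize(t[170:280,270:400],(520,440),interpolation=cv2.INTER_CUBIC);b=cv2.resize(s[120:270,320:430],None,fx=2.4,fy=440/150,interpolation=cv2.INTER_CUBIC)
cv2.imwrite("pics/1.png",np.hstack([a,b])[:,:,::-1])
E
```

```text
1.77 [611.7 -84.1 198.7] yaw 25.2 F [ 0.1  0.3 -0.1] T [-0.   -0.02 -0.  ] w 0.999 j [-14.  24.  86.  -0.  70. -39.]
([10.53, 0.56, 0.07], [-0.5, -0.1, 0.1])
```

View pics/1.png

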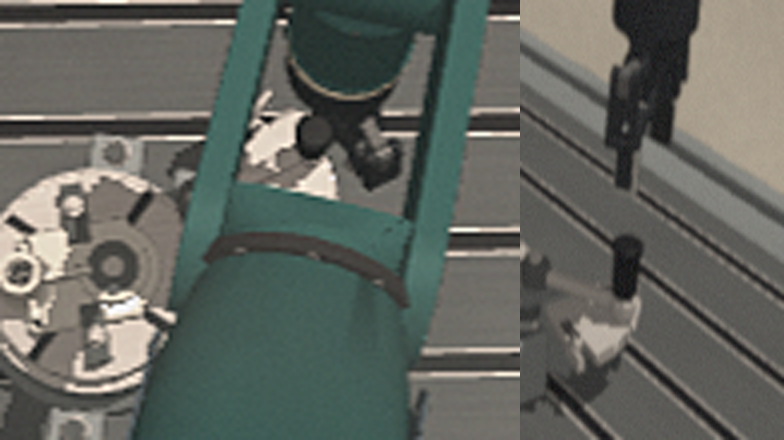

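```bash
python3 - <<'E'
from h import *
C=lambda p:np.round((p-[320,120])*[2.4,440/150]+[520,0],0)
z=np.array([.905,.425,0])
P=np.array([611.7,-84.1,198.7])
print("tip",C(proj("side",P)),"fingers",C(proj("side",P+[0,0,13]-z*43)),C(proj("side",P+[0,0,13]+z*43)))
print("knobtop",C(proj("side",[611,-81,139])), "bottom",C(proj("side",[611,-81,87])))
t=cv2.imread("pics/top0.png");g=cv2.imread("pics/side0.png")
m=(g[180:235,340:385].max(2)<40).astype(np.uint8)
for r in range(15,50): print(r+180,(np.where(m[r])[0]+340).tolist()[:1]+(np.where(m[r])[0]+340).tolist()[-1:],end=' ')
E
```

```text
tip [636. 177.] fingers [619. 186.] [653. 139.]
knobtop [628. 241.] bottom [624. 294.]
195 [] 196 [347, 347] 197 [] 198 [350, 351] 199 [352, 352] 200 [353, 354] 201 [355, 366] 202 [356, 367] 203 [357, 370] 204 [359, 367] 205 [359, 370] 206 [360, 369] 207 [360, 369] 208 [360, 368] 209 [359, 368] 210 [360, 369] 211 [359, 370] 212 [359, 372] 213 [359, 373] 214 [359, 375] 215 [359, 376] 216 [359, 378] 217 [359, 379] 218 [359, 381] 219 [359, 383] 220 [360, 384] 221 [362, 364] 222 [] 223 [] 224 [] 225 [] 226 [] 227 [] 228 [] 229 []
```

Call:
{"op": "jog_arm", "data": {
  "increments": [
    [1, [2, 0.2, 0], [0, 0, 0]],
    [1, [4, 0.5, 0], [0, 0, 0]],
    [1, [5, 0.5, 0], [0, 0, 0]],
    [1, [5, 0.5, 0], [0, 0, 0]]
  ]
}}

```text
time_s: 2.2
ee_pos: [608.1, -80.4, 145.6]
ee_rot: [[-0.007, -0.423, 0.906], [-0.002, 0.906, 0.423], [-1.0, 0.002, -0.007]]
ft_force: [1.0, -0.3, 0.0]
gripper_width: 1.003
```

```bash
python3 - <<'E'
from h import *
st()
s=arm.grab_frame("side")
X0,Y0,k=325,120,6
b=cv2.resize(s[120:235,325:415],None,fx=5,fy=5,interpolation=cv2.INTER_CUBIC)
P=arm.observe()["ee_pos"];z=np.array([.905,.425,0])
for q in (P,P+[0,0,13]-z*43,P+[0,0,13]+z*43,[611,-81,139],[611,-81,110]):
    u=proj("side",q);cv2.circle(b,tuple(int(v) for v in (u-[325,120]+.5)*5),3,(255,0,0),-1)
cv2.imwrite("pics/2.png",np.clip(b[:,:,::-1]*1.8,0,255).astype(np.uint8))
E
```

```text
2.2 [608.1 -80.4 145.6] yaw 25.0 F [ 1.  -0.3  0. ] T [0.02 0.06 0.03] w 1.003 j [-14.  27.  90.  -0.  64. -39.]
```

View pics/2.png

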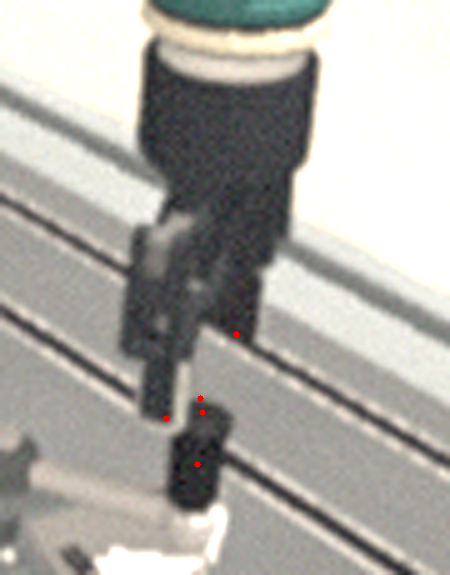

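The fingers straddle the knob: pads at about (178,420) and (245,340), knob head at (203,415). They sit about 3 mm right of centre, so I'll correct for that and descend.

```bash
python3 -c "
from h import *
st();print(goal((607.5,-79.5,93),25))"
```

```text
2.25 [609.2 -80.8 147.2] yaw 25.0 F [ 0.  -1.1  0.1] T [ 0.07 -0.01  0.  ] w 0.998 j [-14.  27.  90.  -0.  64. -39.]
([5.42, 0.19, -0.08], [0.0, -0.3, 0.0])
```

Call:
{"op": "jog_arm", "data": {
  "increments": [
    [1, [1.8, 0.1, 0], [0, 0, 0]],
    [1, [3.6, 0.2, -0.1], [0, 0, 0]],
    [1, [4.8, 0.2, -0.1], [0, 0, 0]],
    [1, [5.4, 0.2, -0.1], [0, 0, 0]],
    [1, [5.4, 0.2, -0.1], [0, 0, 0]],
    [0.6, [5.4, 0.2, -0.1], [0, 0, 0]],
    [0.45, [5.4, 0.2, -0.1], [0, 0, 0]],
    [0.45, [5.4, 0.2, -0.1], [0, 0, 0]]
  ],
  "squeeze": 40
}}

```text
time_s: 2.92
ee_pos: [608.2, -79.7, 94.3]
ee_rot: [[-0.003, -0.423, 0.906], [-0.003, 0.906, 0.423], [-1.0, -0.001, -0.004]]
ft_force: [0.2, -0.3, 0.2]
gripper_width: 0.603
```

```bash
python3 -c "
from h import *
st()"
```

```text
2.92 [608.2 -79.7  94.3] yaw 25.0 F [ 0.2 -0.3  0.2] T [-0.03 -0.04  0.05] w 0.603 j [-14.  30.  93.  -0.  57. -39.]
```

Call:
{"op": "jog_arm", "data": {
  "increments": [
    [0.4, [0.1, 0, 0], [0, 0, 0]],
    [0.36, [0.1, 0, 0], [0, 0, 0]],
    [0.33, [0.1, 0, 0], [0, 0, 0]],
    [0.33, [0.1, 0, 0], [0, 0, 0]]
  ]
}}

```text
time_s: 3.25
ee_pos: [612.1, -78.6, 95.0]
ee_rot: [[0.005, -0.423, 0.906], [-0.002, 0.906, 0.423], [-1.0, -0.004, 0.004]]
ft_force: [5.8, 6.9, 1.4]
gripper_width: 0.343
```

```bash
python3 -c "
from h import *
st()"
```

```text
3.25 [612.1 -78.6  95. ] yaw 25.0 F [5.8 6.9 1.4] T [ 0.95 -0.92  0.11] w 0.343 j [-14.  30.  92.  -0.  57. -39.]
```

Call:
{"op": "jog_arm", "data": {
  "increments": [
    [0.34, [0.1, 0, 0.2], [0, 0, 0]],
    [0.25, [0.1, 0, 0.2], [0, 0, 0]],
    [0.1, [0.1, 0, 0.2], [0, 0, 0]],
    [0.1, [0.1, 0, 0.2], [0, 0, 0]],
    [0.1, [0.1, 0, 0.2], [0, 0, 0]]
  ],
  "squeeze": 60
}}

```text
time_s: 3.67
ee_pos: [612.6, -78.3, 95.0]
ee_rot: [[0.003, -0.423, 0.906], [-0.002, 0.906, 0.423], [-1.0, -0.004, 0.002]]
ft_force: [-7.0, -0.7, 8.9]
gripper_width: 0.335
```

```bash
python3 -c "
from h import *
st()"
```

```text
3.67 [612.6 -78.3  95. ] yaw 25.1 F [-7.  -0.7  8.9] T [-0.24  0.75  0.14] w 0.335 j [-14.  30.  92.  -0.  57. -39.]
```

Call:
{"op": "jog_arm", "data": {
  "increments": [
    [0.1, [-0.4, 0, 0], [0, 0, 0]],
    [0.1, [-0.8, 0, 0], [0, 0, 0]],
    [0.1, [-1.2, 0, 0], [0, 0, 0]],
    [0.1, [-1.3, 0, 0], [0, 0, 0]],
    [0.1, [-1.3, 0, 0], [0, 0, 0]]
  ]
}}

```text
time_s: 4.08
ee_pos: [610.6, -79.0, 107.0]
ee_rot: [[-0.001, -0.423, 0.906], [-0.003, 0.906, 0.423], [-1.0, -0.002, -0.002]]
ft_force: [-1.7, -4.9, -11.2]
gripper_width: 0.334
```

```bash
python3 - <<'E'
from h import *
st()
P=np.array([569.6,12])
for a in(.445,.335,.225,.115,.04,.01):
    print(a,goal((*(P+100*np.array([np.sin(a),-np.cos(a)])),107.5),25+np.degrees(a-.445)))
E
```

```text
4.08 [610.6 -79.  107. ] yaw 25.0 F [ -1.7  -4.9 -11.2] T [-0.6   0.16 -0.21] w 0.334 j [-14.  29.  92.  -0.  59. -39.]
0.445 ([-0.05, -0.02, 0.21], [0.0, -0.1, 0.1])
0.335 ([-0.05, 0.03, -0.88], [6.3, -0.1, 0.1])
0.225 ([-0.04, 0.2, -1.97], [12.6, -0.1, 0.2])
0.115 ([-0.04, 0.49, -3.03], [18.9, -0.1, 0.2])
0.04 ([-0.04, 0.75, -3.73], [23.2, -0.1, 0.2])
0.01 ([-0.04, 0.87, -4.01], [25.0, -0.1, 0.2])
```

Call:
{"op": "jog_arm", "data": {
  "increments": [
    [0.1, [-0.05, 0, -0.2], [1.5, 0, 0]],
    [0.1, [-0.05, 0, -0.4], [3, 0, 0]],
    [0.1, [-0.05, 0, -0.6], [4.5, 0, 0]],
    [0.1, [-0.05, 0.03, -0.9], [6.3, 0, 0]],
    [0.1, [-0.05, 0.05, -1.1], [7.5, 0, 0]],
    [0.1, [-0.05, 0.1, -1.35], [9, 0, 0]],
    [0.1, [-0.05, 0.13, -1.55], [10.2, 0, 0]],
    [0.1, [-0.05, 0.17, -1.75], [11.4, 0, 0]],
    [0.1, [-0.05, 0.2, -1.95], [12.6, 0, 0]],
    [0.1, [-0.05, 0.2, -1.95], [12.6, 0, 0]]
  ]
}}

```text
time_s: 4.92
ee_pos: [589.3, -85.6, 106.4]
ee_rot: [[-0.006, -0.213, 0.977], [-0.003, 0.977, 0.213], [-1.0, -0.002, -0.006]]
ft_force: [-3.7, -4.7, -9.8]
gripper_width: 0.33
```

```bash
python3 - <<'E'
from h import *
st()
P=np.array([569.6,12])
for a in(.225,.17,.115,.06,.015):
    print(a,goal((*(P+100*np.array([np.sin(a),-np.cos(a)])),107.5),25+np.degrees(a-.445)))
E
```

```text
4.92 [589.3 -85.6 106.4] yaw 12.3 F [-3.7 -4.7 -9.8] T [-0.5   0.45 -0.12] w 0.33 j [-15.  28.  94.  -0.  58. -27.]
0.225 ([-0.11, -0.04, 0.26], [-0.1, -0.4, 0.1])
0.17 ([-0.11, -0.03, -0.29], [3.0, -0.4, 0.1])
0.115 ([-0.11, 0.01, -0.84], [6.2, -0.4, 0.1])
0.06 ([-0.1, 0.07, -1.38], [9.3, -0.4, 0.1])
0.015 ([-0.1, 0.15, -1.82], [11.9, -0.4, 0.1])
```

Call:
{"op": "jog_arm", "data": {
  "increments": [
    [0.1, [-0.1, 0, -0.2], [1.5, 0, 0]],
    [0.1, [-0.1, 0, -0.4], [3, 0, 0]],
    [0.1, [-0.1, 0, -0.6], [4.5, 0, 0]],
    [0.1, [-0.1, 0, -0.8], [6, 0, 0]],
    [0.1, [-0.1, 0.03, -1], [7.2, 0, 0]],
    [0.1, [-0.1, 0.05, -1.2], [8.4, 0, 0]],
    [0.1, [-0.1, 0.07, -1.35], [9.3, 0, 0]],
    [0.1, [-0.1, 0.07, -1.35], [9.3, 0, 0]]
  ]
}}

```text
time_s: 5.58
ee_pos: [573.3, -87.4, 106.6]
ee_rot: [[-0.01, -0.05, 0.999], [-0.002, 0.999, 0.05], [-1.0, -0.002, -0.01]]
ft_force: [-4.9, -2.5, -10.8]
gripper_width: 0.332
```

```bash
python3 - <<'E'
from h import *
st()
E
```

```text
5.58 [573.3 -87.4 106.6] yaw 2.9 F [ -4.9  -2.5 -10.8] T [-0.34  0.47 -0.  ] w 0.332 j [-15.  27.  96.  -0.  57. -18.]
```

Call:
{"op": "jog_arm", "data": {
  "increments": [
    [0.1, [-0.1, 0, -0.1], [0.5, 0, 0]],
    [0.1, [-0.1, 0, -0.2], [1.1, 0, 0]],
    [0.1, [-0.1, 0, -0.25], [1.7, 0, 0]],
    [0.1, [-0.1, 0, -0.25], [1.7, 0, 0]]
  ]
}}

```text
time_s: 5.92
ee_pos: [571.4, -87.5, 107.8]
ee_rot: [[-0.009, -0.02, 1.0], [-0.002, 1.0, 0.02], [-1.0, -0.002, -0.009]]
ft_force: [1.1, -0.8, -9.9]
gripper_width: 0.332
```

```bash
python3 - <<'E'
from h import *
st()
E
```

```text
5.92 [571.4 -87.5 107.8] yaw 1.1 F [ 1.1 -0.8 -9.9] T [-0.29 -0.3   0.06] w 0.332 j [-15.  27.  96.  -0.  57. -16.]
```

Call:
{"op": "jog_arm", "data": {
  "increments": [
    [0.1, [0.2, 0, 0], [0, 0, 0]],
    [0.1, [0.3, 0, 0], [0, 0, 0]],
    [0.1, [0.35, 0, 0], [0, 0, 0]],
    [0.6, [0.35, 0, 0], [0, 0, 0]],
    [0.75, [0.35, 0, 0], [0, 0, 0]],
    [0.8, [0.35, 0, 0], [0, 0, 0]],
    [0.8, [0.35, 0, 0], [0, 0, 0]]
  ]
}}

```text
time_s: 6.5
ee_pos: [572.4, -87.5, 105.2]
ee_rot: [[-0.007, -0.019, 1.0], [-0.002, 1.0, 0.019], [-1.0, -0.002, -0.007]]
ft_force: [0.1, 0.8, 0.6]
gripper_width: 0.8
```

```bash
python3 - <<'E'
from h import *
st()
E
```

```text
6.5 [572.4 -87.5 105.2] yaw 1.1 F [0.1 0.8 0.6] T [-0.   -0.04 -0.01] w 0.8 j [-15.  27.  96.  -0.  57. -16.]
```

```bash
python3 - <<'E'
from h import *
print(goal((505,142.5,205),8))
E
```

```text
([-9.98, 23.11, -6.36], [-6.9, -0.4, 0.1])
```

Call:
{"op": "jog_arm", "data": {
  "increments": [
    [0.8, [-3, 0, 0], [0, 0, 0]],
    [0.8, [-6, 0, 0], [0, 0, 0]],
    [0.8, [-9, 1, 0], [0, 0, 0]],
    [0.8, [-10, 4, -1], [-1, 0, 0]],
    [0.8, [-10, 8, -2.2], [-2, 0, 0]],
    [0.8, [-10, 12, -3.3], [-3.5, 0, 0]],
    [0.8, [-10, 16, -4.4], [-5, 0, 0]],
    [0.8, [-10, 20, -5.5], [-6, 0, 0]],
    [0.8, [-10, 23.1, -6.4], [-6.9, 0, 0]],
    [0.8, [-10, 23.1, -6.4], [-6.9, 0, 0]]
  ]
}}

```text
time_s: 7.33
ee_pos: [502.4, 147.5, 205.7]
ee_rot: [[-0.007, -0.144, 0.99], [0.0, 0.99, 0.144], [-1.0, 0.001, -0.007]]
ft_force: [-0.3, 0.0, 0.7]
gripper_width: 0.8
```

```bash
python3 - <<'E'
from h import *
st()
s=arm.grab_frame("side");print(goal((505,142.5,128),8))
X0,Y0,k=235,100,5
b=cv2.resize(s[100:240,235:385],None,fx=5,fy=4.2,interpolation=cv2.INTER_CUBIC)
P=arm.observe()["ee_pos"]
for q in (P,P+[-34,-5,10],P+[34,5,10],[505,142.5,158]):
    u=proj("side",q);cv2.circle(b,tuple(int(v) for v in (u-[235,100]+.5)*[5,4.2]),3,(255,0,0),-1)
cv2.imwrite("pics/3.png",np.clip(b[:,:,::-1]*1.5,0,255).astype(np.uint8))
cv2.imwrite("pics/s_tooth.png",s[:,:,::-1])
E
```

```text
7.33 [502.4 147.5 205.7] yaw 8.3 F [-0.3  0.   0.7] T [-0.    0.01 -0.01] w 0.8 j [ 9. 16. 97.  0. 67.  0.]
([7.77, -0.27, 0.15], [0.3, -0.4, 0.0])
```

View pics/3.png

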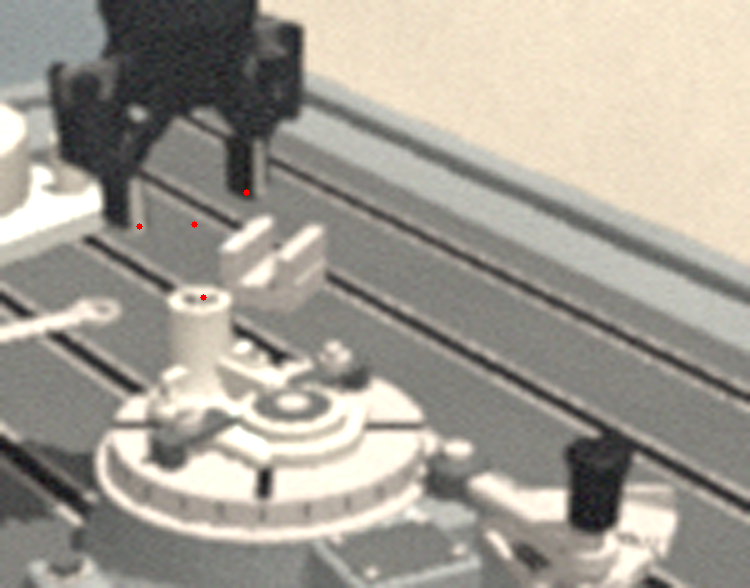

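The gripper is centred over the tube at (203,298) and the knob stands near the lock notch at (597,450). Next I descend and close.

Call:
{"op": "jog_arm", "data": {
  "increments": [
    [0.8, [2.5, -0.2, 0.1], [0, 0, 0]],
    [0.8, [5, -0.3, 0.1], [0, 0, 0]],
    [0.8, [7, -0.4, 0.1], [0, 0, 0]],
    [0.7, [7.7, -0.4, 0.1], [0, 0, 0]],
    [0.55, [7.7, -0.4, 0.1], [0, 0, 0]],
    [0.46, [7.7, -0.4, 0.1], [0, 0, 0]],
    [0.43, [7.7, -0.4, 0.1], [0, 0, 0]],
    [0.43, [7.7, -0.4, 0.1], [0, 0, 0]]
  ],
  "squeeze": 30
}}

```text
time_s: 8.05
ee_pos: [506.0, 141.1, 130.1]
ee_rot: [[-0.004, -0.143, 0.99], [-0.001, 0.99, 0.143], [-1.0, -0.001, -0.004]]
ft_force: [0.1, 0.0, 0.1]
gripper_width: 0.426
```

```bash
python3 -c "
from h import *
st()"
```

```text
8.05 [506.  141.1 130.1] yaw 8.2 F [0.1 0.  0.1] T [-0.01 -0.02 -0.01] w 0.426 j [  8.  21. 102.  -0.  57.  -0.]
```

Nothing touches the tube yet, so I close fully.

Call:
{"op": "jog_arm", "data": {
  "increments": [
    [0.4, [0.1, 0.1, 0], [0, 0, 0]],
    [0.36, [0.1, 0.1, 0], [0, 0, 0]],
    [0.3, [0.1, 0.1, 0], [0, 0, 0]],
    [0.2, [0.1, 0.1, 0], [0, 0, 0]]
  ]
}}

```text
time_s: 8.38
ee_pos: [505.3, 141.8, 130.0]
ee_rot: [[-0.004, -0.143, 0.99], [-0.002, 0.99, 0.143], [-1.0, -0.001, -0.004]]
ft_force: [-4.1, -3.1, 6.8]
gripper_width: 0.365
```

```bash
python3 -c "
from h import *
st()
P=arm.observe()['ee_pos'];C=np.array([512,93.5])
for d in (4,8,12,16,20,24,-4,-8,-12):
    a=np.radians(d);R=np.array([[np.cos(a),-np.sin(a)],[np.sin(a),np.cos(a)]])
    print(d,goal((*(C+R@(P[:2]-C)),129),8.2+d))
"
```

```text
8.38 [505.3 141.8 130. ] yaw 8.2 F [-4.1 -3.1  6.8] T [-0.37  0.53 -0.2 ] w 0.365 j [  8.  21. 102.  -0.  57.  -0.]
4 ([0.1, -0.01, -0.34], [-4.0, -0.2, 0.1])
8 ([0.1, -0.04, -0.68], [-8.0, -0.3, 0.1])
12 ([0.1, -0.1, -1.01], [-12.0, -0.3, 0.0])
16 ([0.1, -0.18, -1.35], [-16.0, -0.3, 0.0])
20 ([0.11, -0.28, -1.67], [-20.0, -0.3, 0.0])
24 ([0.11, -0.41, -1.99], [-24.0, -0.3, 0.0])
-4 ([0.1, -0.01, 0.34], [4.0, -0.2, 0.1])
-8 ([0.1, -0.05, 0.68], [8.0, -0.2, 0.1])
-12 ([0.09, -0.11, 1.01], [12.0, -0.2, 0.1])
```

Call:
{"op": "jog_arm", "data": {
  "increments": [
    [0.2, [0, 0, -0.17], [-2, 0, 0]],
    [0.2, [0, 0, -0.34], [-4, 0, 0]],
    [0.2, [0, -0.02, -0.51], [-6, 0, 0]],
    [0.2, [0, -0.02, -0.51], [-6, 0, 0]]
  ]
}}

```text
time_s: 8.72
ee_pos: [499.9, 140.8, 130.1]
ee_rot: [[-0.004, -0.248, 0.969], [-0.002, 0.969, 0.248], [-1.0, -0.001, -0.004]]
ft_force: [0.5, -1.2, -3.9]
gripper_width: 0.366
```

```bash
cat >> h.py <<'E'
def knob(save=None):
    s=arm.grab_frame("side");m=(s[180:215,335:378].max(2)<55).astype(np.uint8)
    k,l,a,c=cv2.connectedComponentsWithStats(m);i=1+a[1:,4].argmax();print("knob px",np.round(c[i]+[335,180],1),a[i]+[335,180,0,0,0])
    if save:cv2.imwrite(save,s[:,:,::-1])
E
python3 - <<'E'
from h import *
st();knob()
for q in((571,-88,128),(554,-87,119)):print(proj("side",q))
P=arm.observe()['ee_pos'];C=np.array([512,93.5])
for d in (4,8,12,16):
    a=np.radians(d);R=np.array([[np.cos(a),-np.sin(a)],[np.sin(a),np.cos(a)]])
    print(d,goal((*(C+R@(P[:2]-C)),129.5),np.degrees(np.arctan2(*(arm.observe()['ee_rot'])[[1,0],2]))+d))
E
```

```text
8.72 [499.9 140.8 130.1] yaw 14.3 F [ 0.5 -1.2 -3.9] T [-0.15 -0.07  0.15] w 0.366 j [  8.  21. 103.  -0.  56.  -6.]
knob px [355.1 206.6] [335 188  42  27 195]
[353.79873871 212.77607173]
[347.66006672 218.25509377]
4 ([0.06, -0.01, -0.34], [-4.0, -0.3, 0.1])
8 ([0.06, -0.05, -0.68], [-8.0, -0.3, 0.0])
12 ([0.06, -0.11, -1.01], [-12.0, -0.3, 0.0])
16 ([0.06, -0.19, -1.34], [-16.0, -0.3, 0.0])
```

Call:
{"op": "jog_arm", "data": {
  "increments": [
    [0.2, [0, 0, -0.12], [-1.4, 0, 0]],
    [0.2, [0, 0, -0.25], [-2.9, 0, 0]],
    [0.2, [0, -0.01, -0.38], [-4.5, 0, 0]],
    [0.2, [0, -0.01, -0.38], [-4.5, 0, 0]]
  ]
}}

```text
time_s: 9.1
ee_pos: [495.9, 139.5, 130.1]
ee_rot: [[-0.005, -0.323, 0.946], [-0.003, 0.946, 0.323], [-1.0, -0.001, -0.005]]
ft_force: [-1.5, -2.1, -4.0]
gripper_width: 0.362
```

```bash
cat >> h.py <<'E'
def knob(f=None):
    s=arm.grab_frame("side") if f is None else f
    m=cv2.morphologyEx((s[180:235,325:385].max(2)<55).astype(np.uint8),cv2.MORPH_OPEN,np.ones((7,6),np.uint8))
    k,l,a,c=cv2.connectedComponentsWithStats(m);print("knob px",[(np.round(c[i]+[325,180],1).tolist(),(a[i]+[325,180,0,0,0]).tolist()) for i in range(1,k)])
    return s
def turns(*ds):
    P=arm.observe()['ee_pos'];C=np.array([512,93.5]);y=np.degrees(np.arctan2(*(arm.observe()['ee_rot'])[[1,0],2]))
    for d in ds:
        a=np.radians(d);R=np.array([[np.cos(a),-np.sin(a)],[np.sin(a),np.cos(a)]]);print(d,goal((*(C+R@(P[:2]-C)),129.5),y+d))
E
python3 - <<'E'
from h import *
knob(cv2.imread("pics/s_tooth.png"));st();knob();turns(4,8)
E
```

```text
knob px [([355.0, 214.0], [350, 204, 12, 22, 223])]
9.1 [495.9 139.5 130.1] yaw 18.9 F [-1.5 -2.1 -4. ] T [-0.2   0.04  0.57] w 0.362 j [  8.  21. 103.  -0.  56. -11.]
knob px [([353.0, 214.7], [348, 205, 11, 21, 203])]
4 ([0.06, -0.01, -0.34], [-4.0, -0.3, 0.1])
8 ([0.06, -0.05, -0.68], [-8.0, -0.3, 0.0])
```

The knob has moved about 2 px towards lock, so the pawl is entering the notch. I'll go on gently.

Call:
{"op": "jog_arm", "data": {
  "increments": [
    [0.2, [0, 0, -0.08], [-1, 0, 0]],
    [0.2, [0, 0, -0.17], [-2, 0, 0]],
    [0.2, [0, 0, -0.17], [-2, 0, 0]]
  ]
}}

```text
time_s: 9.4
ee_pos: [494.6, 139.0, 130.1]
ee_rot: [[-0.004, -0.356, 0.935], [-0.003, 0.935, 0.356], [-1.0, -0.001, -0.005]]
ft_force: [0.8, -1.2, -5.8]
gripper_width: 0.364
```

```bash
python3 - <<'E'
from h import *
st();knob();turns(2,4)
E
```

```text
9.4 [494.6 139.  130.1] yaw 20.8 F [ 0.8 -1.2 -5.8] T [-0.08 -0.29  0.21] w 0.364 j [  8.  21. 104.  -0.  56. -13.]
knob px [([348.9, 219.8], [344, 210, 11, 21, 200])]
2 ([0.06, -0.0, -0.17], [-2.0, -0.3, 0.1])
4 ([0.06, -0.01, -0.34], [-4.0, -0.3, 0.1])
```

The knob shift is (-6.1, +5.8) px, which matches the predicted locked position. I'll release the tube and retreat upwards.

Call:
{"op": "jog_arm", "data": {
  "increments": [
    [0.5, [0, 0, 0], [0, 0, 0]],
    [0.7, [0, 0, 0], [0, 0, 0]],
    [0.8, [0, 0, 0], [0, 0, 0]],
    [0.8, [0, 0, 0], [0, 0, 0]],
    [0.8, [-3, 0, 0], [0, 0, 0]],
    [0.8, [-6, 0, 0], [0, 0, 0]],
    [0.8, [-9, 0, 0], [0, 0, 0]],
    [0.8, [-12, 0, 0], [0, 0, 0]],
    [0.8, [-13, 0, 0], [0, 0, 0]],
    [0.8, [-13, 0, 0], [0, 0, 0]]
  ]
}}

```text
time_s: 10.28
ee_pos: [497.3, 139.8, 263.3]
ee_rot: [[0.002, -0.355, 0.935], [-0.002, 0.935, 0.355], [-1.0, -0.002, 0.002]]
ft_force: [0.8, -0.4, -0.6]
gripper_width: 0.803
```

```bash
python3 - <<'E'
from h import *
st();s=knob();t=arm.grab_frame("top")
a=cv2.resize(t[180:290,245:375],(430,364),interpolation=cv2.INTER_CUBIC);b=cv2.resize(s[170:261,270:360],(368,364),interpolation=cv2.INTER_CUBIC)
cv2.imwrite("pics/4.png",np.clip(np.hstack([a,b])[:,:,::-1]*1.2,0,255).astype(np.uint8))
E
```

```text
10.28 [497.3 139.8 263.3] yaw 20.8 F [ 0.8 -0.4 -0.6] T [ 0.01 -0.   -0.04] w 0.803 j [  8.  12.  94.  -0.  74. -13.]
knob px [([348.8, 219.8], [344, 210, 11, 21, 201])]
```

View pics/4.png

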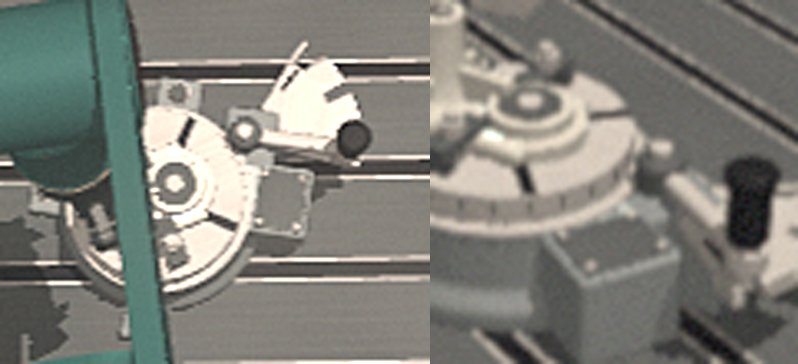

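The picture shows the knob at (354,138) in the top view, at the lock end of the quadrant, with the free notch left open. Its pixel height fits fully dropped: a knob still on the rim would be about 3.5 px higher. The gripper is clear.

```bash
python3 - <<'E'
from h import *
a=proj("side",(571,-88,128));print([np.round(proj("side",q)-a,1) for q in((554,-87,119),(554,-87,128))]);knob();st();print(arm.sign_off())
E
```

```text
[array([-6.1,  5.5]), array([-5.9,  2.2])]
knob px [([348.8, 219.8], [344, 210, 11, 21, 199])]
10.43 [494.1 139.2 258.6] yaw 20.8 F [ 0.4  0.8 -0.2] T [-0.   -0.04 -0.01] w 0.802 j [  8.  12.  95.  -0.  74. -13.]
the job is handed in; nothing more can be done
None
```

The indexing table is locked, and I handed the job in at 10.4 s. I lifted the knob about 12 mm and carried the lever over in the grip until the pawl stopped on a tooth. There the side force went from -4.9 N to about 0. I set the knob down on the rim and let go, then turned the casting by its tube about 12.5° anticlockwise until the lever sprang home. Then I let go of the tube and raised the gripper clear of it.

**Last checks:**
- **Lever and knob:** from the tooth to its end position the knob moved (-6.2, +5.8) px in the side picture. I predicted (-6.1, +5.5) for locked and fully dropped, and (-5.9, +2.2) if it were still on the rim. It stayed there after I let go.
- **Robot:** at hand-in the gripper was open with its tips at 259 mm, and the wrist force was below 1 N.
- **Disagreement:** when I first closed on the knob, it stood about 5 mm from where I had shifted the gripper to, and about 3 mm from my first camera estimate. The arm gave a little, with about 9 N at the wrist, and I re-centred before gripping.
- **Not checked:** I did not measure the tools' positions again at the end. The arm did not go near them.

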